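Serving paddle out from under the glass

ROBOT

A 6-joint arm with a two-finger parallel gripper is mounted at the origin on the work surface. World frame = base frame: x ahead of the robot, y to its left, z up, the work surface at z = 0. Lengths are in m, angles in rad, forces in N, time in s.
With the tool pointing down it reaches from about 0.375 to 0.975 m from the base axis. Payload 3.8 kg.
Tool frame: the origin (TCP) lies on the mounting face of the last link; the fingertips stand 173 mm ahead of it and the grasp point (between the pads) lies 155 mm ahead of it; z points along the fingers, y is the line along which they close (so a half turn about z gives the same grasp; the last joint's range is limited). The gripper opens to 85 mm and grips with 20 to 120 N. Pads are 22 mm wide; open, the fingers measure 114 mm over their backs; the gripper's body (76 mm by 85 mm) begins 54 mm behind the grasp point. The pads swing forward as they close: fully open they stand 13 mm farther back than shut.
Start: joints at [-1.371, 0.264, 1.604, -0, 1.274, -0.037], TCP at [0.158, -0.656, 0.405] pointing down, gripper open.
Joint ranges: [-2.63, 2.63], [-0.94, 2.18], [0.31, 2.57], [-1.31, 4.45], [0, 2.66], [-2.55, 2.55]. Speed limits (rad/s): [2.57, 2.57, 3.14, 3.14, 3.14, 3.14].

INTERFACE

Orientations are given as a rotation vector (axis times angle).
In Python, from workcell import bot gives the robot as it stands.
- The arm moves only by the tool drive_tool, never from a script. Its argument "increments" is a list of rows, each an object with "delta_pos": the shift along the tool's x, y, z in mm, a list of three; "turn": the turn about the tool's z in rad; "jaw": the opening, from -1 (shut) to 1 (fully open). A call has 1 to 8 rows; each row shifts and turns the commanded pose from where the row before left it, along the tool's axes as they then stand; what a row does not reach is not made up. A row lasts 1/12 s, in which the tool goes at most 41.7 mm and 7.16 degrees, less where a joint would pass 70% of its speed; a pose out of reach is approached as far as the arm can. A call is refused whole if a number of a shift passes 41.7 or a number of a turn 0.125, either way. A call with a gripper value outside its range is refused whole. The fingers move at their own pace and stop on an object; "grip_force" is the grip in N (left out, the last holds). Time passes only in rows, so rows that do not move let the fingers close. It gives the time, the measured TCP pose, the force, the opening and the grip force at its end, in the units of the state.
- bot.read_state(): the state, without advancing time (a new reading comes with each control period).
- bot.read_camera(name): name is "side" or "top" or "wrist"; returns a dict with "pixels" (384x512x3 uint8, red, green, blue), "fovy" (degrees; the focal length in pixels is half the picture's height over the tangent of half this angle, whatever the lens; pixels are square), "cx", "cy" (the principal point, pixels), "camera_from_world" (4x4, takes a point from world to camera coordinates); the wrist camera has in their place "hand_eye" (4x4, takes a point from camera to tool coordinates, whose origin is the TCP and whose axes are the flange's). Camera axes: x right, y down, z forward; pixel columns grow to the right and rows downward; lengths in m; the calibration is good to about 2 mm. A picture is of the moment at which its call begins: read the wrist's pose just before it. There is no depth.
- bot.finish_job(): hands the job in; it is judged then, once.
The state is a dict: "time": time; "q": joint angles; "joint_vel": joint speeds; "joint_torque": joint torques, N m; "tool_pos": TCP position; "tcp_rot": TCP orientation; "wrist_force": force on the tool from outside, world axes, zero at the start; "torque": the same for the moment, N m; "width": opening from 0.0 (shut) to 1.0 (fully open); "grip_force": force on a finger pad.
Only numpy, scipy, OpenCV 4.12 (cv2) and the standard library are available. Lean on these libraries where they do the work, as an engineer would, in place of code of your own. Each camera call takes 0.05 s, during which the arm holds its last target. There are 200 camera calls.

TASK

After the drinks, slide the wooden serving paddle out from under the coaster that carries the short green glass, and leave the paddle lying flat on the sideboard in front of its rack, wholly clear of it. The glass must stay standing on its coaster inside the rack the whole time, without being lifted out or knocked over. Leave the other paddle, the one under the shaker cap, where it is.

Things in the scene. Friction and masses are not known exactly. Their poses are not given: they have to be found in the camera images.
- paddle: The paddle to pull out: pale wood, 190 mm long, 0.12 kg, flat on the sideboard. Blade 100 x 46 x 6 mm, mostly under the coaster; handle 90 long, 24 wide, 20 mm high, outside the rack's front gap. Origin: underside, middle of the blade's tip edge, inside the rack; x points from handle to tip, z up: the handle spans x = -190 to -100 mm.
- rack: Low square wooden rack around the stack with the glass, fixed, floorless, on the left or right. 116 mm square outside, 100 inside, walls 22 mm high. Origin: centre, at sideboard height; x points from front (robot's side) to back. Front wall (outer face x = -58 mm) has a 62 mm wide middle gap: the paddle passes, the 92 x 92 x 8 mm dark silicone coaster on the blade is held back and drops 6 mm.
- glass: Short green glass, empty, 72 mm across the rim, 85 mm high, about 0.2 kg. Origin: centre of its underside, z up.
- other_paddle: The other paddle, the same in size, shape and axes, in an identical rack, under a coaster with a stainless shaker cap (56 mm across, 55 mm high). Not to be moved.

How it is judged:
At the end, for the whole second after the job is handed in: The paddle lies flat (10 degrees) and at rest, the whole blade in front of the rack's front face; the glass stands upright (8 degrees) and at rest on its coaster, within 30 mm of the rack's centre, its underside 4 to 12 mm above the sideboard (x of paddle in the frame of rack below -0.059 m and height (world z) of paddle below 0.01 m and angle between paddle's own z axis and vertical below 0.17 rad and linear speed of each of paddle, glass below 0.02 m/s and horizontal distance between glass and rack below 0.03 m and height (world z) of glass between 0.004 and 0.012 m and angle between glass's own z axis and vertical below 0.15 rad); the robot touches nothing.
It fails at once if the glass tips more than 20 degrees (angle between glass's own z axis and vertical above 0.35 rad).
It fails at once if the glass is lifted or carried more than 30 mm from its start (distance of glass from where it was at the start of the episode above 0.03 m).
It fails at once if the other paddle is moved more than 15 mm (distance of other_paddle from where it was at the start of the episode above 0.015 m).
It also fails if it takes over 34 s, if anything falls off the work surface, if the arm or the gripper's body presses on something with over 40 N, if the wrist force passes 120 N, or if a joint passes its speed limit or range.

## Working session

There is one attempt and no reset: what is moved stays moved. The work goes in short steps, Python scripts to look and compute and a tool call to move; the robot and the scene stay as the last step left them, time stands still between calls to the robot, and variables do not carry over. Pictures are saved under pics/ and viewed, at most 10 in all, crops included, and the job is handed in when it is done.

Besides the shell and the picture viewer there is one more tool, called after "Emit:" by a JSON object that holds its "name" and its "arguments", one argument or row to a line. drive_tool: Moves the arm, as the interface text tells. Its arguments: {"type":"object","properties":{"increments":{"type":"array"},"grip_force":{"type":"number"}},"required":["increments"]}

```bash
mkdir -p pics; python3 - <<'E'
from workcell import bot
import cv2,pickle,numpy as np
s=bot.read_state(); print({k:np.round(v,3) for k,v in s.items()})
d={}
for n in("top","side"):
    c=bot.read_camera(n); d[n]=c
    cv2.imwrite(f"pics/{n}0.png",c["pixels"][...,::-1])
    print(n,c["fovy"],c["cx"],c["cy"],np.round(c["camera_from_world"],3).tolist(), [k for k in c])
pickle.dump(d,open("cams.pkl","wb"))
E
```

```text
{'time': np.float64(0.0), 'q': array([-1.371,  0.265,  1.605, -0.   ,  1.274, -0.037]), 'joint_vel': array([-0.001,  0.001, -0.001,  0.   ,  0.   ,  0.   ]), 'joint_torque': array([ 1.0000e-03, -5.1512e+01, -3.6731e+01, -0.0000e+00,  1.3000e-02,
        0.0000e+00]), 'tool_pos': array([ 0.158, -0.656,  0.403]), 'tcp_rot': array([-3.117, -0.371,  0.   ]), 'wrist_force': array([-0.698, -0.415, -1.074]), 'torque': array([-0.061,  0.014,  0.008]), 'grip_force': np.float64(0.0), 'width': np.float64(0.998)}
top 47.60211631364667 261.7855138956769 194.48865430678146 [[0.023, -0.999, 0.043, -0.032], [-0.997, -0.026, -0.067, 0.728], [0.069, -0.041, -0.997, 0.636], [0.0, 0.0, 0.0, 1.0]] ['pixels', 'fovy', 'cx', 'cy', 'camera_from_world']
side 45.616608019498656 254.24602348563445 191.62369735872343 [[-0.883, -0.47, -0.004, 0.651], [-0.346, 0.655, -0.672, 0.275], [0.318, -0.592, -0.741, 0.597], [0.0, 0.0, 0.0, 1.0]] ['pixels', 'fovy', 'cx', 'cy', 'camera_from_world']
```

View pics/top0.png

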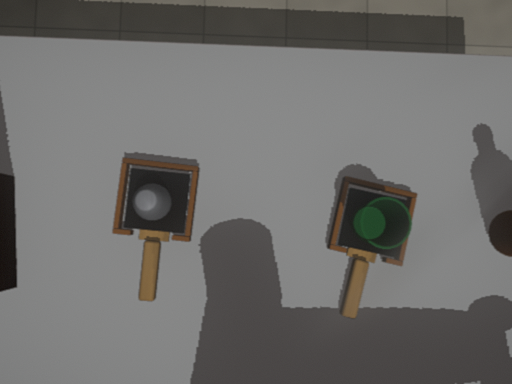

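View pics/side0.png

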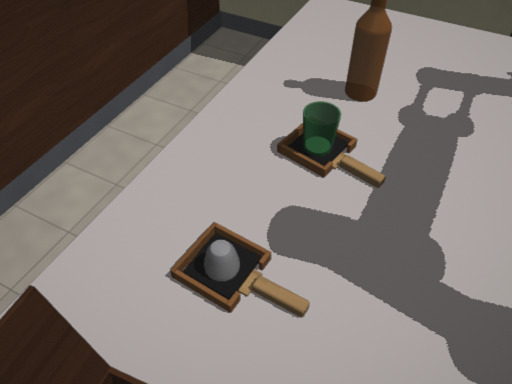

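The top view shows the green glass in the right rack, at about (370,222), with its handle running from (361,257) to (350,317). The shaker-cap rack is on the left. The side view agrees. Next I'll measure the handle and the rack.

```bash
cat > h.py <<'E'
import numpy as np,cv2
def ray(c,uv,z):
    f=c["pixels"].shape[0]/2/np.tan(np.radians(c["fovy"])/2); T=c["camera_from_world"]; R,t=T[:3,:3],T[:3,3]
    uv=np.atleast_2d(np.asarray(uv,float)); d=np.c_[(uv[:,0]-c["cx"])/f,(uv[:,1]-c["cy"])/f,np.ones(len(uv))]@R
    o=-R.T@t; return o+d*((z-o[2])/d[:,2])[:,None]
E
python3 - <<'E'
import pickle; from h import *
d=pickle.load(open("cams.pkl","rb"))
for n,roi in(("top",(320,240,400,330)),("side",(325,145,400,195))):
    c=d[n]; p=c["pixels"]; hsv=cv2.cvtColor(p,cv2.COLOR_RGB2HSV)
    x0,y0,x1,y1=roi
    print(n,"hsv handle",hsv[290,355] if n=="top" else hsv[170,360], "rack",hsv[245,336] if n=="top" else hsv[163,317])
    m=cv2.inRange(hsv,(12,90,100),(25,255,255)); k=np.zeros_like(m);k[y0:y1,x0:x1]=m[y0:y1,x0:x1]
    m=cv2.morphologyEx(k,cv2.MORPH_OPEN,np.ones((3,3)))
    cs,_=cv2.findContours(k,cv2.RETR_EXTERNAL,cv2.CHAIN_APPROX_NONE)
    for q in cs:
        if cv2.contourArea(q)<60: continue
        w=ray(c,q[:,0],.018)[:,:2]; r=cv2.minAreaRect((w*1000).astype(np.float32))
        print(cv2.contourArea(q),cv2.boundingRect(q),"rect mm",np.round(r[0],1),np.round(r[1],1),r[2],np.round(cv2.boxPoints(r),1).tolist())
    # rack
    m=cv2.inRange(hsv,(3,100,30),(12,255,255)) ; k=np.zeros_like(m)
    a=(320,170,425,270) if n=="top" else (270,110,365,178)
    k[a[1]:a[3],a[0]:a[2]]=m[a[1]:a[3],a[0]:a[2]]
    pts=cv2.findNonZero(k)[:,0]; w=ray(c,pts,.022)[:,:2]; r=cv2.minAreaRect((w*1000).astype(np.float32)); print("rack",len(pts),r,np.round(cv2.boxPoints(r),1).tolist())
E
```

```text
top hsv handle [ 16 110 125] rack [12 65 79]
655.0 (343, 260, 26, 58) rect mm [ 588.6 -160.9] [19.7 86.7] 76.22486877441406 [[544.2000122070312, -160.1999969482422], [628.4000244140625, -180.8000030517578], [633.0999755859375, -161.6999969482422], [548.9000244140625, -141.10000610351562]]
162.5 (347, 248, 29, 14) rect mm [ 641.2 -168.9] [43.3 13.4] 77.31813049316406 [[629.9000244140625, -188.5], [643.0, -191.5], [652.5, -149.3000030517578], [639.4000244140625, -146.3000030517578]]
rack 49 ((693.548828125, -185.95462036132812), (114.31205749511719, 113.9937515258789), 77.76567077636719) [[625.7000122070312, -229.6999969482422], [737.0999755859375, -253.89999389648438], [761.4000244140625, -142.1999969482422], [650.0, -118.0]]
side hsv handle [ 17 114 128] rack [ 14 145 123]
418.0 (325, 153, 60, 29) rect mm [ 600.3 -142.3] [ 58.  101.1] 78.93091583251953 [[545.2000122070312, -161.10000610351562], [644.4000244140625, -180.5], [655.5, -123.5999984741211], [556.2999877929688, -104.19999694824219]]
rack 35 ((692.5379028320312, -173.06033325195312), (125.81383514404297, 119.28581237792969), 78.63786315917969) [[621.7000122070312, -223.0], [738.5999755859375, -246.5], [763.4000244140625, -123.0999984741211], [646.5, -99.5999984741211]]
```

Emit:
{"name": "drive_tool", "arguments": {
  "increments": [
    {"delta_pos": [15,-11,0],"turn": 0,"jaw": 1},
    {"delta_pos": [31,-23,0],"turn": 0,"jaw": 1},
    {"delta_pos": [31,-23,0],"turn": 0,"jaw": 1},
    {"delta_pos": [31,-23,0],"turn": 0,"jaw": 1},
    {"delta_pos": [31,-23,0],"turn": 0,"jaw": 1},
    {"delta_pos": [31,-23,0],"turn": 0,"jaw": 1},
    {"delta_pos": [31,-23,0],"turn": 0,"jaw": 1},
    {"delta_pos": [31,-23,0],"turn": 0,"jaw": 1}
  ]
}}

```text
time: 0.77
tool_pos: [0.3442, -0.4328, 0.4042]
tcp_rot: [-3.119, -0.37, 0.0]
wrist_force: [0.3, -0.7, -0.1]
width: 1.001
grip_force: 0.0
```

Emit:
{"name": "drive_tool", "arguments": {
  "increments": [
    {"delta_pos": [31,-23,0],"turn": 0,"jaw": 1},
    {"delta_pos": [31,-23,0],"turn": 0,"jaw": 1},
    {"delta_pos": [31,-23,0],"turn": 0,"jaw": 1},
    {"delta_pos": [31,-23,0],"turn": 0.1,"jaw": 1},
    {"delta_pos": [25,-20,0],"turn": 0.1,"jaw": 1},
    {"delta_pos": [20,-15,0],"turn": 0.1,"jaw": 1},
    {"delta_pos": [10,-10,0],"turn": 0.1,"jaw": 1},
    {"delta_pos": [0,0,0],"turn": 0.07,"jaw": 1}
  ]
}}

```text
time: 1.43
tool_pos: [0.4964, -0.2653, 0.4041]
tcp_rot: [-3.119, 0.367, -0.0]
wrist_force: [-1.0, -1.0, 0.6]
width: 1.002
grip_force: 0.0
```

Emit:
{"name": "drive_tool", "arguments": {
  "increments": [
    {"delta_pos": [7,-15,10],"turn": 0,"jaw": 1},
    {"delta_pos": [14,-30,20],"turn": 0,"jaw": 1},
    {"delta_pos": [14,-30,20],"turn": 0,"jaw": 1},
    {"delta_pos": [14,-30,20],"turn": 0,"jaw": 1},
    {"delta_pos": [8,-18,20],"turn": 0,"jaw": 1},
    {"delta_pos": [0,0,15],"turn": 0.005,"jaw": 1},
    {"delta_pos": [0,0,0],"turn": 0,"jaw": 1},
    {"delta_pos": [0,0,0],"turn": 0,"jaw": 1}
  ]
}}

```text
time: 2.1
tool_pos: [0.5778, -0.1608, 0.2981]
tcp_rot: [-3.119, 0.372, 0.006]
wrist_force: [-0.7, -0.6, 1.1]
width: 1.0
grip_force: 0.0
```

```bash
python3 - <<'E'
from workcell import bot
from h import *; from scipy.spatial.transform import Rotation as Ro
s=bot.read_state(); c=bot.read_camera("wrist")
cv2.imwrite("pics/w1.png",c["pixels"][...,::-1])
T=np.eye(4);T[:3,:3]=Ro.from_rotvec(s["tcp_rot"]).as_matrix();T[:3,3]=s["tool_pos"]
c["camera_from_world"]=np.linalg.inv(T@c["hand_eye"])
print(s["tool_pos"],s["tcp_rot"])
hsv=cv2.cvtColor(c["pixels"],cv2.COLOR_RGB2HSV)
m=cv2.inRange(hsv,(12,90,90),(25,255,255))
for q in cv2.findContours(m,0,cv2.CHAIN_APPROX_NONE)[0]:
    if cv2.contourArea(q)<300: continue
    r=cv2.minAreaRect((ray(c,q[:,0],.02)[:,:2]*1000).astype(np.float32))
    print(cv2.contourArea(q),cv2.boundingRect(q),np.round(r[0],1),np.round(r[1],1),r[2],"tool-frame",np.round(T[:3,:3].T@(np.r_[np.array(r[0])/1000,.02]-T[:3,3])*1000,1))
E
```

```text
[ 0.57781091 -0.16077909  0.2981105 ] [-3.11897916  0.37195087  0.00584664]
2223.5 (239, 120, 26, 96) [ 591.4 -163.1] [21.7 86.4] 76.05925750732422 tool-frame [ 14.8  -1.  278.1]
318.0 (225, 101, 30, 17) [ 644.2 -166. ] [24.3 12.3] 79.25035858154297 tool-frame [ 66.8 -10.5 277.9]
972.0 (293, 0, 36, 113) [ 667.8 -229.5] [25.2 80.3] 77.44159698486328 tool-frame [104.7  45.6 277.7]
```

View pics/w1.png

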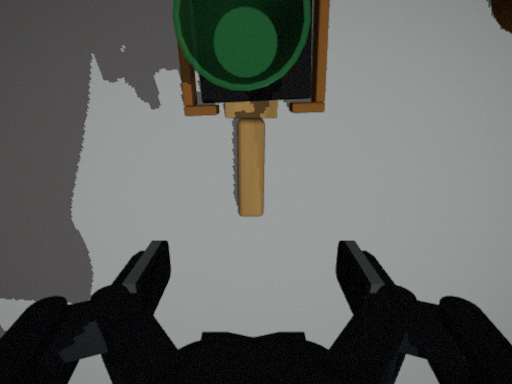

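The wrist view shows the handle midway between the fingers (column 252), spanning rows 120–215. It matches the top view to 3 mm, so I'll descend and close.

Emit:
{"name": "drive_tool", "arguments": {
  "increments": [
    {"delta_pos": [5,-1,20],"turn": 0,"jaw": 1},
    {"delta_pos": [0,0,25],"turn": 0,"jaw": 1},
    {"delta_pos": [0,0,25],"turn": 0.005,"jaw": 1},
    {"delta_pos": [0,0,20],"turn": 0,"jaw": 1},
    {"delta_pos": [0,0,15],"turn": 0,"jaw": 1},
    {"delta_pos": [0,0,10],"turn": 0,"jaw": 1},
    {"delta_pos": [0,0,4],"turn": 0,"jaw": 1},
    {"delta_pos": [0,0,0],"turn": 0,"jaw": 1}
  ]
}}

```text
time: 2.82
tool_pos: [0.5835, -0.162, 0.1809]
tcp_rot: [3.118, -0.382, -0.0]
wrist_force: [-0.4, -0.3, 0.4]
width: 1.0
grip_force: 0.0
```

Emit:
{"name": "drive_tool", "arguments": {
  "increments": [
    {"delta_pos": [0,0,0],"turn": 0,"jaw": 0.5},
    {"delta_pos": [0,0,0],"turn": 0,"jaw": 0},
    {"delta_pos": [0,0,0],"turn": 0,"jaw": -0.2},
    {"delta_pos": [0,0,0],"turn": 0,"jaw": -0.4},
    {"delta_pos": [0,0,0],"turn": 0,"jaw": -0.6},
    {"delta_pos": [0,0,0],"turn": 0,"jaw": -1},
    {"delta_pos": [0,0,0],"turn": 0,"jaw": -1},
    {"delta_pos": [0,0,0],"turn": 0,"jaw": -1}
  ],
  "grip_force": 25
}}

```text
time: 3.48
tool_pos: [0.584, -0.1614, 0.1815]
tcp_rot: [3.118, -0.381, 0.002]
wrist_force: [-0.6, 0.9, 5.0]
width: 0.271
grip_force: 25.8
```

The handle is gripped at about 23 mm. Now the slow pull.

Emit:
{"name": "drive_tool", "arguments": {
  "increments": [
    {"delta_pos": [-1,0,0],"turn": 0,"jaw": -1},
    {"delta_pos": [-2,0,0],"turn": 0,"jaw": -1},
    {"delta_pos": [-2,0,0],"turn": 0,"jaw": -1},
    {"delta_pos": [-2,0,0],"turn": 0,"jaw": -1},
    {"delta_pos": [-2,0,0],"turn": 0,"jaw": -1},
    {"delta_pos": [-2,0,0],"turn": 0,"jaw": -1},
    {"delta_pos": [-2,0,0],"turn": 0,"jaw": -1},
    {"delta_pos": [-2,0,0],"turn": 0,"jaw": -1}
  ],
  "grip_force": 40
}}

```text
time: 4.15
tool_pos: [0.5699, -0.1582, 0.1816]
tcp_rot: [3.118, -0.381, 0.006]
wrist_force: [5.3, -1.0, 2.3]
width: 0.267
grip_force: 39.7
```

```bash
python3 - <<'E'
from workcell import bot
import cv2
a=bot.read_camera("side")["pixels"][90:240,240:440,::-1];b=bot.read_camera("top")["pixels"][160:340,300:450,::-1]
a=cv2.resize(a,(400,300));b=cv2.resize(b,(300,360));import numpy as np
o=np.zeros((360,700,3),np.uint8);o[:300,:400]=a;o[:,400:]=b;cv2.imwrite("pics/p1.png",o)
E
```

```text
(no output)
```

View pics/p1.png

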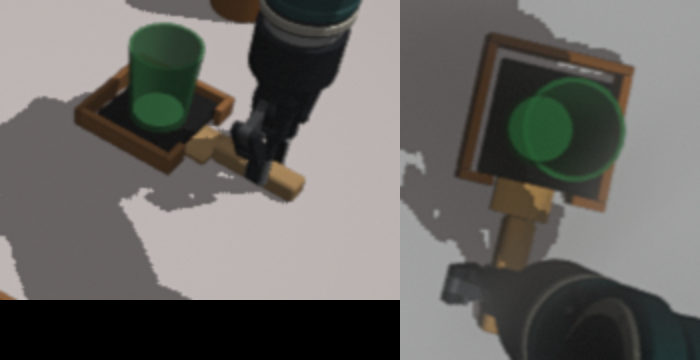

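The blade is coming out (crop pixel 520,200 on the right). The glass is upright and the coaster is against the front wall. I'll keep pulling.

Emit:
{"name": "drive_tool", "arguments": {
  "increments": [
    {"delta_pos": [-3,0,0],"turn": 0,"jaw": -1},
    {"delta_pos": [-3,0,0],"turn": 0,"jaw": -1},
    {"delta_pos": [-3,0,0],"turn": 0,"jaw": -1},
    {"delta_pos": [-3,0,0],"turn": 0,"jaw": -1},
    {"delta_pos": [-3,0,0],"turn": 0,"jaw": -1},
    {"delta_pos": [-3,0,0],"turn": 0,"jaw": -1},
    {"delta_pos": [-3,0,0],"turn": 0,"jaw": -1},
    {"delta_pos": [-3,0,0],"turn": 0,"jaw": -1}
  ]
}}

```text
time: 4.92
tool_pos: [0.5467, -0.1524, 0.1816]
tcp_rot: [3.118, -0.381, 0.006]
wrist_force: [6.2, -2.4, 2.9]
width: 0.27
grip_force: 39.8
```

Emit:
{"name": "drive_tool", "arguments": {
  "increments": [
    {"delta_pos": [-3,0,0],"turn": 0,"jaw": -1},
    {"delta_pos": [-3,0,0],"turn": 0,"jaw": -1},
    {"delta_pos": [-3,0,0],"turn": 0,"jaw": -1},
    {"delta_pos": [-3,0,0],"turn": 0,"jaw": -1},
    {"delta_pos": [-3,0,0],"turn": 0,"jaw": -1},
    {"delta_pos": [-3,0,0],"turn": 0,"jaw": -1},
    {"delta_pos": [-3,0,0],"turn": 0,"jaw": -1},
    {"delta_pos": [-3,0,0],"turn": 0,"jaw": -1}
  ]
}}

```text
time: 5.58
tool_pos: [0.5231, -0.1466, 0.1815]
tcp_rot: [3.118, -0.381, 0.004]
wrist_force: [5.5, -1.4, 5.0]
width: 0.269
grip_force: 40.1
```

Emit:
{"name": "drive_tool", "arguments": {
  "increments": [
    {"delta_pos": [-3,0,0],"turn": 0,"jaw": -1},
    {"delta_pos": [-3,0,0],"turn": 0,"jaw": -1},
    {"delta_pos": [-3,0,0],"turn": 0,"jaw": -1},
    {"delta_pos": [-3,0,0],"turn": 0,"jaw": -1},
    {"delta_pos": [-3,0,0],"turn": 0,"jaw": -1},
    {"delta_pos": [-3,0,0],"turn": 0,"jaw": -1},
    {"delta_pos": [-3,0,0],"turn": 0,"jaw": -1},
    {"delta_pos": [-3,0,0],"turn": 0,"jaw": -1}
  ]
}}

```text
time: 6.25
tool_pos: [0.4997, -0.1408, 0.1815]
tcp_rot: [3.118, -0.381, 0.004]
wrist_force: [4.0, -0.4, 6.2]
width: 0.267
grip_force: 40.1
```

Emit:
{"name": "drive_tool", "arguments": {
  "increments": [
    {"delta_pos": [-3,0,0],"turn": 0,"jaw": -1},
    {"delta_pos": [-3,0,0],"turn": 0,"jaw": -1},
    {"delta_pos": [-4,0,0],"turn": 0,"jaw": -1},
    {"delta_pos": [-5,0,0],"turn": 0,"jaw": -1},
    {"delta_pos": [-5,0,0],"turn": 0,"jaw": -1},
    {"delta_pos": [-5,0,0],"turn": 0,"jaw": -1},
    {"delta_pos": [-5,0,0],"turn": 0,"jaw": -1},
    {"delta_pos": [-5,0,0],"turn": 0,"jaw": -1}
  ]
}}

```text
time: 6.92
tool_pos: [0.4656, -0.1322, 0.1815]
tcp_rot: [3.118, -0.381, 0.003]
wrist_force: [4.5, -0.1, 7.0]
width: 0.266
grip_force: 40.2
```

```bash
python3 - <<'E'
from workcell import bot
import cv2
a=bot.read_camera("side")["pixels"][90:240,240:440,::-1];b=bot.read_camera("top")["pixels"][160:340,300:450,::-1]
a=cv2.resize(a,(400,300));b=cv2.resize(b,(300,360));import numpy as np
o=np.zeros((360,700,3),np.uint8);o[:300,:400]=a;o[:,400:]=b;cv2.imwrite("pics/p2.png",o)
E
```

```text
(no output)
```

View pics/p2.png

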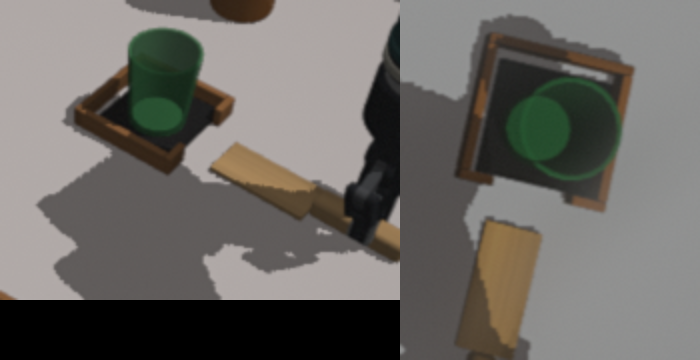

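The blade is fully out, with a clear gap in front of the rack, and the glass is standing. I'll release and retreat upward.

Emit:
{"name": "drive_tool", "arguments": {
  "increments": [
    {"delta_pos": [0,0,0],"turn": 0,"jaw": -1},
    {"delta_pos": [0,0,0],"turn": 0,"jaw": -0.3},
    {"delta_pos": [0,0,0],"turn": 0,"jaw": 0},
    {"delta_pos": [0,0,0],"turn": 0,"jaw": 0.4},
    {"delta_pos": [0,0,0],"turn": 0,"jaw": 0.8},
    {"delta_pos": [0,0,0],"turn": 0,"jaw": 1},
    {"delta_pos": [0,0,0],"turn": 0,"jaw": 1},
    {"delta_pos": [0,0,0],"turn": 0,"jaw": 1}
  ]
}}

```text
time: 7.68
tool_pos: [0.4649, -0.132, 0.1804]
tcp_rot: [-3.118, 0.381, 0.001]
wrist_force: [0.3, -0.4, -0.1]
width: 1.002
grip_force: 0.0
```

Emit:
{"name": "drive_tool", "arguments": {
  "increments": [
    {"delta_pos": [0,0,-10],"turn": 0,"jaw": 1},
    {"delta_pos": [0,0,-20],"turn": 0,"jaw": 1},
    {"delta_pos": [0,0,-25],"turn": 0,"jaw": 1},
    {"delta_pos": [0,0,-25],"turn": 0,"jaw": 1},
    {"delta_pos": [0,0,-20],"turn": 0,"jaw": 1},
    {"delta_pos": [0,0,-10],"turn": 0,"jaw": 1},
    {"delta_pos": [0,0,0],"turn": 0,"jaw": 1},
    {"delta_pos": [0,0,0],"turn": 0,"jaw": 1}
  ]
}}

```text
time: 8.35
tool_pos: [0.4652, -0.1321, 0.2911]
tcp_rot: [3.118, -0.381, 0.002]
wrist_force: [-0.7, 0.2, -1.0]
width: 1.0
grip_force: 0.0
```

```bash
python3 - <<'E'
from workcell import bot
import cv2
cv2.imwrite("pics/p3.png",bot.read_camera("side")["pixels"][...,::-1])
E
```

```text
(no output)
```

View pics/p3.png

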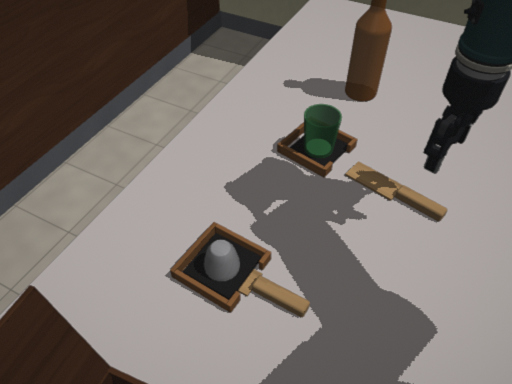

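The paddle lies flat and clear of the rack at (395,190). The glass stands in the rack at (322,135), and the other paddle hasn't moved.

```bash
python3 -c "
from workcell import bot
print(bot.finish_job())"
```

```text
the job is handed in; nothing more can be done
None
```

The paddle is out and lying flat in front of its rack, about 20 mm clear by eye; the glass is still upright on its coaster in the rack, the other paddle was not touched, and the job was handed in at about 8.4 s, with no verdict returned.

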